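# Vent the portable air station and snap the dust cap onto its outlet

### The arm

A 6-joint arm with a two-finger parallel gripper is mounted at the origin on a cart in front of the work surface, level with it; the furniture and walls round the work are solid. World frame = base frame: x ahead of the robot, y to its left, z up, the work surface at z = 0. Lengths are in mm, angles in rad, forces in N, time in s.
With the tool pointing down it reaches from about 400 to 925 mm from the base axis. Payload 12.5 kg.
Tool frame: the origin (TCP) lies midway between the tips of the shut fingers; the grasp point (between the pads) lies 19 mm behind it (env.pinch_z is the z of the grasp point in the tool frame, in mm); z points along the fingers, y is the line along which they close (so a half turn about z gives the same grasp; the last joint's range is limited). The gripper opens to 95 mm and grips with 3 to 60 N. Pads are 20 mm wide; open, the fingers measure 119 mm over their backs; the gripper's body (75 mm by 180 mm) begins 59 mm behind the grasp point.
Start: joints at [1.018, 0.491, 1.559, -0, 1.092, -0.106], TCP at [270.039, 563.674, 186.761] pointing down, gripper open.
Joint ranges: [-3.1, 3.1], [-0.84, 2.19], [0.05, 2.79], [-1.13, 4.28], [0.06, 2.93], [-2.69, 2.69]. Speed limits (rad/s): [2.22, 2.22, 2.79, 3.14, 3.14, 3.14].

### API

Orientations are given as [roll, pitch, yaw] about the fixed x, y, z axes, in that order (R = Rz(yaw) Ry(pitch) Rx(roll)).
In Python, from cell import env, eyes gives the robot as it stands.
- The arm moves only by the shell command python3 -m inch 'ROWS'. ROWS is JSON, a list of rows, each a list of 3 entries, a list of its own where there are three numbers: the shift along the tool's x, y, z in units of 60 mm (1.0 is 60 mm), then the turn about the tool's z in units of 5 degrees (1.0 is 5 degrees), then the closure, from -1 (fully open) to 1 (shut). In form: [[[tx, ty, tz], turn, claw], ...]. A call has exactly 10 rows; each row shifts and turns the commanded pose from where the row before left it, along the tool's axes as they then stand; what a row does not reach is not made up. A row lasts 1/8 s, in which the tool goes at most 62.5 mm and 10.7 degrees, less where a joint would pass 70% of its speed; a pose out of reach is approached as far as the arm can. A call is refused whole if a number of a shift passes 1 or a number of a turn 1, either way. A call with a gripper value outside its range is refused whole. The fingers move at their own pace and stop on an object; the grip force is fixed at half the most. Time passes only in rows, so rows that do not move let the fingers close, or fill a call up. It gives the time, the measured TCP pose, the force, the opening and the grip force at its end, in the units of the state.
- env.state(): the state, without advancing time (a new reading comes with each control period).
- eyes.read_camera(name): name is "scene" or "top" or "wrist"; returns a dict with "pixels" (384x512x3 uint8, red, green, blue), "fx", "fy", "cx", "cy" (pixels), "extrinsics" (4x4, takes a point from world to camera coordinates). Camera axes: x right, y down, z forward; pixel columns grow to the right and rows downward; lengths in mm; the calibration is good to about 2 mm. The wrist camera is an equidistant fisheye: a pixel r from the principal point sees the ray r / f radians off the axis. A picture is of the moment at which its call begins. There is no depth.
- env.job_done(): hands the job in; it is judged then, once.
Trained networks look in a picture, given as the dict that the camera call returned (one of the last four; its "shot" number tells which), for a name from the list of things; names that differ only in an ending like _2 or _b are one class to them, and where a whole thing is asked for, a point or a joint stands for the part that bears it (a point fixed in the world has none). Each returns a list of dicts, best first, with "score" (0 to 1); they miss things now and then, are a little off and sometimes report something else, mostly with a low value. They report only what shows in the picture. A call takes as long as a camera call. They do not tell look-alikes from the thing itself.
- eyes.boxes_of(name, picture): "centre" ([row, column] in pixels, amid what is visible of it).
- eyes.cut_out(name, picture): "mask" (384x512 bool, what is visible of it) and "centre" ([row, column] in pixels, amid what is visible of it).
- eyes.spot_point(name, picture): "centre" ([row, column] in pixels: a listed point, or the origin of a listed thing).
The state is a dict: "t": time; "joints": joint angles; "qvel": joint speeds; "tau": joint torques, N m; "eef_pos": TCP position; "tcp_rot": TCP orientation; "ft_force": force on the tool from outside, world axes, zero at the start; "moment": the same for the moment, N m; "opening": opening from 0.0 (shut) to 1.0 (fully open); "grip_force": force on a finger pad.
Only numpy, scipy, OpenCV 4.12 (cv2) and the standard library are available. Lean on these libraries where they do the work, as an engineer would, in place of code of your own. Each camera call takes 0.05 s, during which the arm holds its last target. There are 200 camera calls.

### The job

Put the portable air station away safely: turn its regulator knob anticlockwise until the gauge needle reads zero, then take the loose red dust cap from the bench and push it straight down over the steel outlet stud until it clicks past the detent, and go on pressing until it is fully home on its rubber seal. Finish while still gripping the cap and pressing it firmly down - do not let go of it. Leave the other things on the bench where they lie.

Things in the scene. Friction and masses are not known exactly. Their poses are not given: they have to be found in the camera images.
- air_station: portable air station, fixed to the bench: plywood foot 110 x 150 x 15 mm with a regulator (black knob on top, white 42 mm gauge in front, its top below z = 75 mm) and an aluminium block with the outlet stud. Origin: centre of the foot's underside. x points from the gauge side to the back, y from regulator to outlet. Regulator axis at (19, -50) mm, outlet axis at (19, 50) mm. Yaw -0.75 to 0.1 rad.
- knob_grip (a point): point on the vertical axis of the regulator knob, 95 mm above the bench, where the fingertips grip it; axes as the air station's. The knob is a black ribbed cylinder 42 mm across, from 80 to 106 mm above the bench, with a blue disc and a white line on top; below it a grey bonnet 43 mm across. It can be gripped across any diameter; turning takes about 0.05 N m.
- regulator_knob (a joint): angle of the regulator knob, rad: 0 = backed off fully, at its stop (gauge at zero); grows as it is turned clockwise seen from above (more pressure), up to 2.6. It starts between 0.75 and 1.35, so it must be turned that far anticlockwise seen from above; it stays where it is left.
- gauge_needle (a joint): angle of the red gauge needle, rad clockwise from the zero mark (lower left of the dial, which faces forward and up): 0 = no pressure, 0.47 rad for each of the 10 large divisions. The knob drives it: needle = 1.8 x knob angle.
- outlet_seat (a point): centre of the top of the black rubber seal at the foot of the outlet stud, 66 mm above the bench; the cap's origin comes here when it is home. Axes as the air station's. The steel stud rises 21.5 mm above this point: 22.4 mm across up to 14 mm, then tapering to 15 mm at the tip. Four spring-loaded balls stand 3.5 mm out of its sides, centred 7.4 mm above this point. Seal 35 mm across.
- snap_cap: red ribbed dust cap, loose, 36 mm across, 32 mm tall, 45 g, standing open side down. Origin: centre of its lower rim, z up its axis. Inside, a 3 mm lip at the rim (25.2 mm bore), then a 30.4 mm bore, 28 mm deep in all. The lip meets the balls with the rim 11.5 mm above the seat; the push rises to about 10 N, drops away 8 to 5 mm above it (the click), even pulls down, and rises again on the seal.
- outlet_seal: the black rubber seal ring at the foot of the outlet stud, 35 mm across, 3 mm thick; origin at the centre of its underside, 63 mm above the bench. The cap is to be left pressed on it.
- f_clamp: steel F clamp with a wooden handle lying along the front edge of the bench, 76 x 278 x 24 mm; leave alone
- pencil: flat red carpenter's pencil lying in front of the saw, 13 x 169 x 8 mm; leave alone
- tape: yellow tape measure standing at the left, 34 x 96 x 63 mm; leave alone
- cube: wooden offcut cube at the left, 48 x 50 x 46 mm; leave alone
- mitre_saw: mitre saw, fixed, standing between the cap (left) and the air station (right). Its table is 62 mm high; an upright fence 150 mm high runs along x at y = 0.02 m from x = 0.44 to 0.67 m, and behind x = 0.68 m the slide rails and the head reach 0.2 to 0.52 m: carry things over the fence or past its front end.
There are look-alikes about, which are no part of the job. There is more than one size of the snap_cap; the one meant has the size given above.

How it is judged:
By the outcome, as a careful person would: the job done as asked, in the order asked, and still so for the second after the job is handed in, while the arm keeps its last pose, push and grip.
It also fails if it takes over 51 s, if anything falls off the work surface, if the arm or the gripper's body presses on something with over 40 N, if the wrist force passes 120 N, or if a joint passes its speed limit or range.

## Working session

There is one attempt and no reset: what is moved stays moved. The work goes in short steps, Python scripts to look and compute and a shell command to move; the robot and the scene stay as the last step left them, time stands still between calls to the robot, and variables do not carry over. Pictures are saved under pics/ and viewed, at most 10 in all, crops included, and the job is handed in when it is done.

```bash
mkdir -p pics; ls; cat > h.py <<'E'
import numpy as np, cv2
from cell import env, eyes
def save(p,n): cv2.imwrite('pics/'+n+'.png',cv2.cvtColor(p['pixels'],cv2.COLOR_RGB2BGR))
def ray(p,rc,fish=False):
    x=(rc[1]-p['cx'])/p['fx']; y=(rc[0]-p['cy'])/p['fy']
    if fish:
        r=np.hypot(x,y); d=np.array([x/r*np.sin(r),y/r*np.sin(r),np.cos(r)]) if r>1e-9 else np.array([0,0,1.])
    else: d=np.array([x,y,1.])
    E=np.array(p['extrinsics']); R=E[:3,:3]; o=-R.T@E[:3,3]; d=R.T@d
    return o,d/np.linalg.norm(d)
def tri(rs):
    A=sum(np.eye(3)-np.outer(d,d) for o,d in rs); b=sum((np.eye(3)-np.outer(d,d))@o for o,d in rs)
    X=np.linalg.solve(A,b); return X,[np.linalg.norm(np.cross(X-o,d)) for o,d in rs]
def atz(r,z): o,d=r; return o+d*(z-o[2])/d[2]
E
python3 - <<'E'
from h import *
np.set_printoptions(precision=1,suppress=True)
P={n:eyes.read_camera(n) for n in('scene','top','wrist')}
for n,p in P.items():
    save(p,n+'0')
    print(n,p['fx'],p['cx'],p['cy'],ray(p,(p['cy'],p['cx'])))
    for t in('snap_cap','knob_grip','outlet_seat','air_station','outlet_seal'):
        print(t,[(round(d['score'],2),np.round(d['centre'],1).tolist()) for d in eyes.spot_point(t,p)][:4])
print(env.state(), env.pinch_z)
a=np.hstack([P['scene']['pixels'],P['top']['pixels']])
cv2.imwrite('pics/both.png',cv2.cvtColor(cv2.resize(P['scene']['pixels'],(800,600)),cv2.COLOR_RGB2BGR))
cv2.imwrite('pics/top.png',cv2.cvtColor(cv2.resize(P['top']['pixels'],(800,600)),cv2.COLOR_RGB2BGR))
E
```

```text
pics
scene 423.8323163037822 259.6503725061299 186.76469241992234 (array([312.6, 447.9, 893.7]), array([ 0.3, -0.4, -0.9]))
snap_cap [(0.79, [312.3, 230.3]), (0.55, [303.4, 262.8]), (0.53, [274.5, 243.4])]
knob_grip [(0.76, [114.3, 349.3])]
outlet_seat [(0.79, [123.2, 308.1])]
air_station [(0.88, [148.0, 327.9])]
outlet_seal [(0.56, [125.8, 305.0])]
top 353.05353796692583 257.77425674301173 192.64430213231233 (array([401.3,  30.2, 910.1]), array([ 0.2, -0. , -1. ]))
snap_cap [(0.89, [213.9, 156.8]), (0.69, [206.9, 184.9]), (0.43, [234.4, 173.2])]
knob_grip [(0.7, [221.2, 375.7])]
outlet_seat [(0.9, [183.9, 345.1])]
air_station [(0.6, [209.8, 345.5]), (0.26, [241.2, 239.8])]
outlet_seal [(0.58, [188.9, 345.9])]
wrist 297.3186396354542 252.9217609514381 192.30104537049257 (array([207.7, 594. , 384.5]), array([ 0.2, -0.1, -1. ]))
snap_cap []
knob_grip []
outlet_seat []
air_station []
outlet_seal []
{'t': 0.9, 'joints': array([ 1. ,  0.5,  1.6, -0. ,  1.1, -0.1]), 'qvel': array([-0., -0.,  0.,  0., -0.,  0.]), 'tau': array([ -0. , -61.2, -25.8,   0.1,   0. ,  -0. ]), 'eef_pos': array([270. , 563.7, 186.8]), 'tcp_rot': array([3.1, 0. , 2.7]), 'ft_force': array([-1.1,  0.1, -0.3]), 'moment': array([ 0.1,  0. , -0. ]), 'grip_force': 0.0, 'opening': 1.0000208748516606} -18.8
```

View pics/both.png

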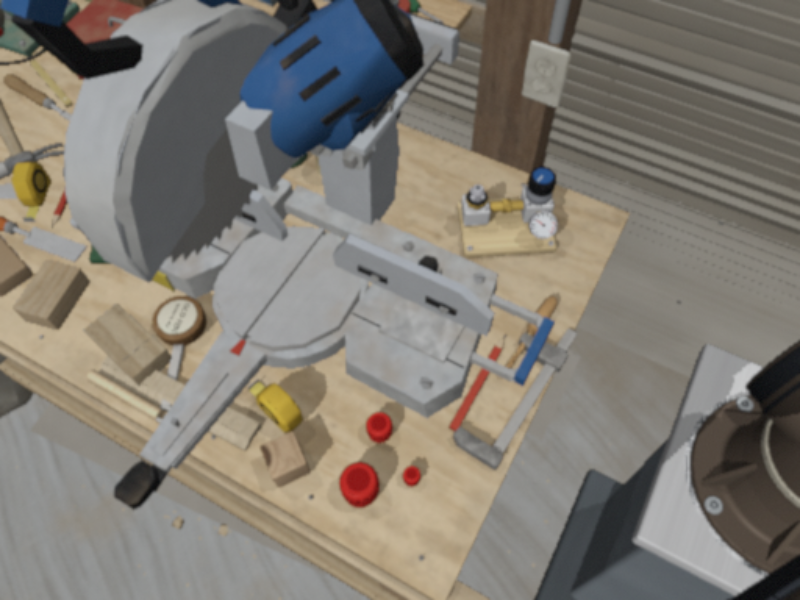

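View pics/top.png

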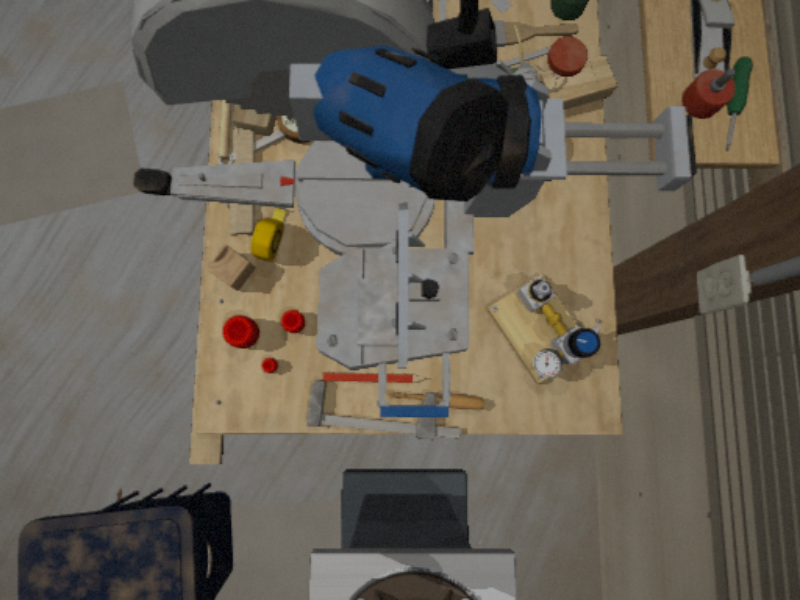

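The scene picture shows three red caps, which are the look-alikes. They are the large one at (row 312, col 230), the medium one at (274, 243) and the small one at (303, 263); the top view has them at (212,154), (205,187) and (234,173). The station is at scene (123–148, 308–349), with the knob at top (219,374). I'll measure positions and sizes, and take a close crop.

```bash
python3 - <<'E'
from h import *
np.set_printoptions(precision=1,suppress=True)
S=eyes.read_camera('scene');T=eyes.read_camera('top')
def best(n,p): return eyes.spot_point(n,p)[0]['centre']
for n in('knob_grip','outlet_seat','air_station','outlet_seal'):
    rs=[ray(p,best(n,p)) for p in(S,T)]; X,e=tri(rs); print(n,X,e,[atz(r,{'knob_grip':95,'outlet_seat':66,'air_station':0,'outlet_seal':63}[n])[:2] for r in rs])
cs=eyes.spot_point('snap_cap',S);ct=eyes.spot_point('snap_cap',T)
for a in cs:
    r=ray(S,a['centre']);g=atz(r,0)
    b=min(ct,key=lambda b:np.linalg.norm(atz(ray(T,b['centre']),0)-g)); X,e=tri([r,ray(T,b['centre'])]); print('cap',a['centre'],b['centre'],X,e,g,atz(ray(T,b['centre']),0))
for p in(S,T):
    for d in eyes.cut_out('snap_cap',p):
        m=d['mask'].astype(np.uint8); c=cv2.findContours(m,0,1)[0]; c=max(c,key=cv2.contourArea); rect=cv2.minAreaRect(c)
        dist=np.linalg.norm(ray(p,(0,0))[0]-atz(ray(p,d['centre']),15)); 
        print(d['score'],d['centre'],'mm',np.array(rect[1])*dist/p['fx'])
def crop(p,r,c,h,w,f): return cv2.resize(p['pixels'][r-h:r+h,c-w:c+w],None,fx=f,fy=f,interpolation=2)
im=np.hstack([crop(S,295,245,35,35,8)[:560],np.zeros((560,1,3),np.uint8)])
b=crop(S,128,328,35,30,4); d=crop(T,205,362,35,30,4)
im=np.hstack([im,np.vstack([b,d])]); cv2.imwrite('pics/crop1.png',im[:,:,::-1])
E
```

```text
knob_grip [ 468.  -253.9   92.5] [np.float64(0.5444933693758534), np.float64(0.5444933693758458)] [array([ 468. , -251.6]), array([ 467.3, -253.2])]
outlet_seat [ 553.8 -191.1   80.7] [np.float64(3.308883211059849), np.float64(3.3088832110598534)] [array([ 554.7, -203. ]), array([ 559.8, -194.5])]
air_station [ 500.5 -218.2  -17.8] [np.float64(4.235752112720744), np.float64(4.2357521127208395)] [array([ 492.7, -205.9]), array([ 502.7, -212.8])]Traceback (most recent call last):
  File "<stdin>", line 6, in <module>
  File "<stdin>", line 4, in best
IndexError: list index out of range
```

```bash
python3 - <<'E'
from h import *
np.set_printoptions(precision=1,suppress=True)
S=eyes.read_camera('scene');T=eyes.read_camera('top')
cs=eyes.spot_point('snap_cap',S);ct=eyes.spot_point('snap_cap',T)
for a in cs:
    r=ray(S,a['centre']);g=atz(r,0)
    b=min(ct,key=lambda b:np.linalg.norm(atz(ray(T,b['centre']),0)-g)); X,e=tri([r,ray(T,b['centre'])]); print('cap',a['centre'],b['centre'],X,e,g,atz(ray(T,b['centre']),0))
for p in(S,T):
    for d in eyes.cut_out('snap_cap',p):
        m=d['mask'].astype(np.uint8); c=cv2.findContours(m,0,1)[0]; c=max(c,key=cv2.contourArea); rect=cv2.minAreaRect(c)
        dist=np.linalg.norm(ray(p,(0,0))[0]-atz(ray(p,d['centre']),15)); 
        print(d['score'],d['centre'],'mm',(np.array(rect[1])+1)*dist/p['fx'])
def crop(p,r,c,h,w,f): return cv2.resize(p['pixels'][r-h:r+h,c-w:c+w],None,fx=f,fy=f,interpolation=2)
b=crop(S,128,328,35,30,4); d=crop(T,205,362,35,30,4)
im=np.hstack([crop(S,295,245,35,35,8),np.vstack([b,d])]); cv2.imwrite('pics/crop1.png',im[:,:,::-1])
E
```

```text
cap [310.2, 229.8] [213.4, 154.1] [490.3 277.5  19.5] [np.float64(1.014554794763532), np.float64(1.0145547947635225)] [495.2 273.9   0. ] [491.2 282.6   0. ]
cap [302.6, 263.8] [232.5, 169.5] [438.6 233.5  30.2] [np.float64(2.557320243601492), np.float64(2.557320243601685)] [440.4 225.5   0. ] [442.5 241.    0. ]
cap [274.4, 244.1] [206.2, 187.5] [507.4 195.2  10.8] [np.float64(1.6718208534571646), np.float64(1.6718208534572283)] [508.1 191.8   0. ] [510.3 197.6   0. ]
0.6 [309.2, 227.6] mm [63.9 56.2]
0.54 [271.5, 241.2] mm [42.  39.8]
0.5 [303.5, 261.0] mm [28.  25.9]
0.35 [129.2, 299.0] mm [33.9 15. ]
0.85 [213.7, 152.6] mm [58.2 63.5]
0.52 [203.4, 184.5] mm [41.6 41.6]
```

View pics/crop1.png

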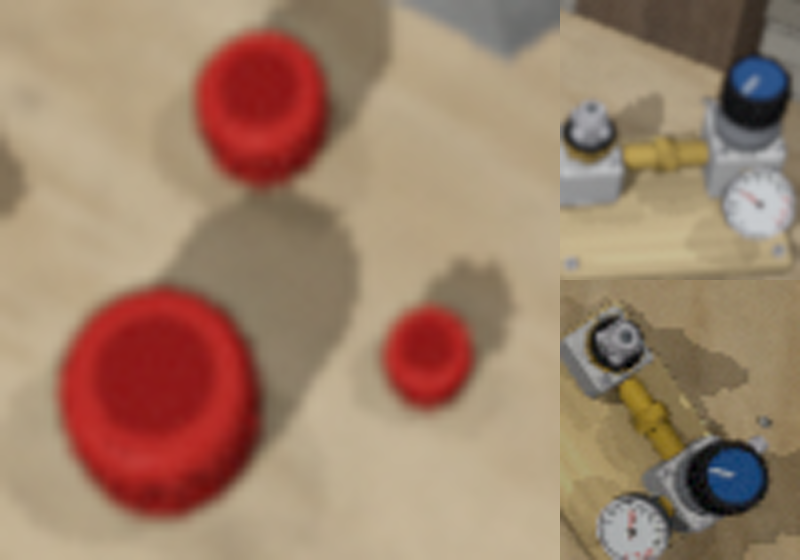

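The middle-sized cap, about 36 mm across at world (509, 195), is the one I want. It sits at scene (274,244) and top (205,187); the large one is about 57 mm and the small one about 25 mm. In the crop the gauge needle points to the upper left and both the knob and the stud are in clear view. I'll work out the move over the station.

```bash
cat >> h.py <<'E'
from scipy.spatial.transform import Rotation as Ro
def units(*pts):
    s=env.state(); R=Ro.from_euler('xyz',s['tcp_rot']).as_matrix(); p=np.array(s['eef_pos'])
    print('t',round(s['t'],2),'pos',np.round(p,1),'rot',np.round(s['tcp_rot'],4),'q',np.round(s['joints'],2),'F',np.round(s['ft_force'],1),'op',round(s['opening'],3),'g',round(s['grip_force'],1))
    for q in pts:
        u=R.T@(np.array(q)-p)/60; print('->',q,'tool units',np.round(u,3)); p=np.array(q)
E
python3 -c "
from h import *
units((450,220,300),(480,-210,290))"
```

```text
t 1.7 pos [270.  563.7 186.8] rot [ 3.1415 -0.      2.6948] q [ 1.02  0.49  1.56  0.    1.09 -0.11] F [-0.6  0.3 -0. ] op 0.999 g 0.0
-> (450, 220, 300) tool units [-5.18  -3.87  -1.888]
-> (480, -210, 290) tool units [-3.547 -6.247  0.166]
```

```bash
python3 -m inch '[[[-0.74,-0.553,-0.27],0,-1],[[-0.74,-0.553,-0.27],0,-1],[[-0.74,-0.553,-0.27],0,-1],[[-0.74,-0.553,-0.27],0,-1],[[-0.74,-0.553,-0.27],0,-1],[[-0.74,-0.553,-0.27],0,-1],[[-0.74,-0.553,-0.27],0,-1],[[-0.443,-0.781,0.02],0,-1],[[-0.443,-0.781,0.02],0,-1],[[-0.443,-0.781,0.02],0,-1]]' && python3 -m inch '[[[-0.443,-0.781,0.02],0,-1],[[-0.443,-0.781,0.02],0,-1],[[-0.443,-0.781,0.02],0,-1],[[-0.443,-0.781,0.02],0,-1],[[-0.443,-0.781,0.02],0,-1],[[0,0,0],0,-1],[[0,0,0],0,-1],[[0,0,0],0,-1],[[0,0,0],0,-1],[[0,0,0],0,-1]]'
python3 - <<'E'
from h import *
np.set_printoptions(precision=1,suppress=True)
units()
p=eyes.read_camera('wrist')
for t,z in(('knob_grip',95),('outlet_seat',66),('air_station',0),('outlet_seal',63)):
    for d in eyes.spot_point(t,p)[:2]: print(t,d['score'],d['centre'],atz(ray(p,d['centre'],1),z))
cv2.imwrite('pics/w1.png',cv2.resize(p['pixels'],(800,600),interpolation=2)[:,:,::-1])
E
```

```text
t: 2.95
eef_pos: [461.0, 57.0, 296.7]
tcp_rot: [3.141, 0.0, 2.695]
ft_force: [0.2, -0.8, -0.1]
opening: 0.998
grip_force: 0.0
t: 4.2
eef_pos: [479.9, -209.5, 290.7]
tcp_rot: [3.142, 0.0, 2.696]
ft_force: [0.2, 0.7, 0.8]
opening: 0.998
grip_force: 0.0
t 4.2 pos [ 479.9 -209.5  290.7] rot [3.1 0.  2.7] q [-0.5  0.2  1.6  0.   1.2 -1.7] F [0.2 0.7 0.8] op 0.998 g 0.0
knob_grip 0.62 [179.5, 222.3] [ 474.2 -252.3   95. ]
outlet_seat 0.77 [209.4, 281.9] [ 557.6 -198.    66. ]
air_station 0.6 [152.3, 480.2] [655.2 225.5  -0. ]
air_station 0.58 [171.3, 257.9] [ 501.2 -209.9    0. ]
outlet_seal 0.63 [203.9, 280.9] [ 550. -196.   63.]
outlet_seal 0.6 [44.7, 353.2] [376.9   4.   63. ]
```

View pics/w1.png

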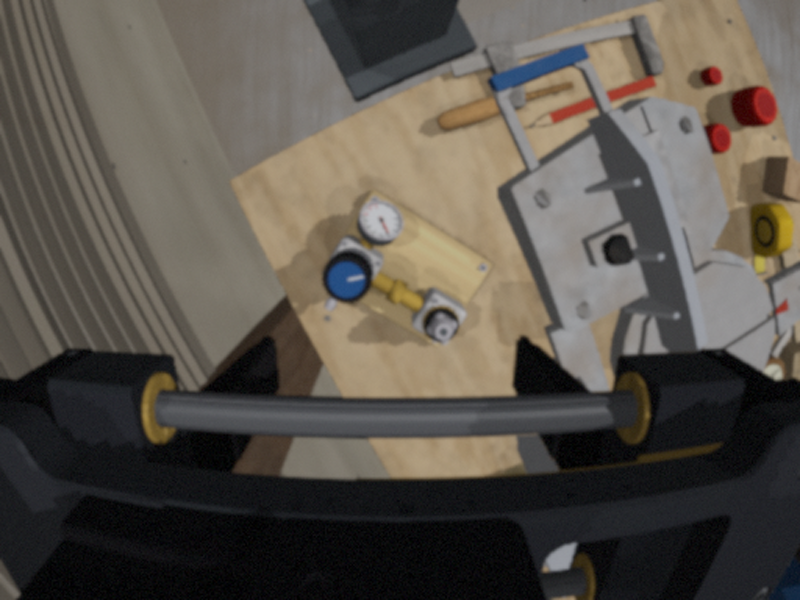

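The wrist picture shows the knob's blue disc at 800-px (348,276), the stud at (442,324) and the gauge at (380,220). The station's yaw looks close to −1 rad, which doesn't affect the job. I'll triangulate the blue disc and the stud, and check where the post stands.

```bash
python3 - <<'E'
from h import *
np.set_printoptions(precision=1,suppress=True)
P={n:eyes.read_camera(n) for n in('wrist','scene','top')}
K={'wrist':(177,223),'scene':(115,347),'top':(219,374)}
O={'wrist':(208,283),'scene':(122,305),'top':(186,345)}
rs=[];ims=[]
for n,p in P.items():
    h=cv2.cvtColor(p['pixels'],cv2.COLOR_RGB2HSV).astype(int); r,c=K[n]
    m=((h[...,0]>95)&(h[...,0]<125)&(h[...,1]>120)&(h[...,2]>60)); w=np.zeros_like(m); w[r-18:r+18,c-18:c+18]=1; m&=w
    nn,l,st,ce=cv2.connectedComponentsWithStats(m.astype(np.uint8)); i=1+st[1:,4].argmax()
    x0,y0,ww,hh=st[i,:4]; cen=(y0+hh/2-.5,x0+ww/2-.5); rs.append(ray(p,cen,n=='wrist')); print(n,cen,st[i],atz(rs[-1],106))
    r,c=O[n]; ims.append(cv2.resize(p['pixels'][r-16:r+16,c-16:c+16],(266,266),interpolation=cv2.INTER_CUBIC)); print('crop origin',r-16,c-16)
print(tri(rs))
T=P['top']; print('post',[atz(ray(T,q),z) for q in((170,394),(211,394)) for z in (0,150)])
cv2.imwrite('pics/out1.png',np.hstack(ims)[:,:,::-1])
E
```

```text
wrist (np.float64(179.0), np.float64(221.5)) [209 167  26  25 441] [ 471.4 -251.3  106. ]
crop origin 192 267
scene (np.float64(112.0), np.float64(347.5)) [341 107  14  11 100] [ 470.  -253.1  106. ]
crop origin 106 289
top (np.float64(218.5), np.float64(375.5)) [369 212  14  14 148] [ 471.7 -252.6  106. ]
crop origin 170 329
(array([ 470.8, -251.4,  107.9]), [np.float64(0.5734558569849564), np.float64(1.076840618737685), np.float64(0.8494582087589994)])
post [array([ 610.1, -345.6,    0. ]), array([ 575.7, -283.7,  150. ]), array([ 500.8, -339.3,    0. ]), array([ 484.4, -278.4,  150. ])]
```

View pics/out1.png

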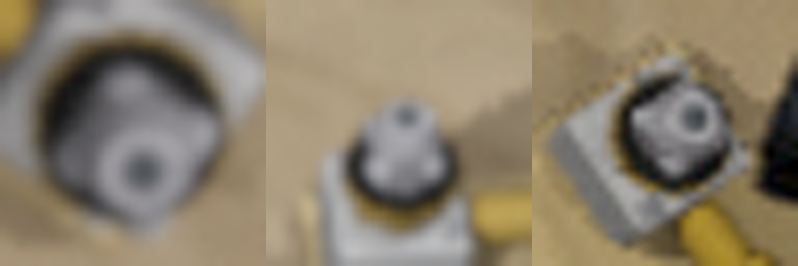

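The stud tip is visible in all three crops and the knob triangulates to (471,−252). I'll move over the knob, turning the tool 80° clockwise on the way down.

```bash
python3 -m inch '[[[-0.17,-0.703,0],0,-1],[[0,0,0.167],1,-1],[[0,0,0.167],1,-1],[[0,0,0.167],1,-1],[[0,0,0.167],1,-1],[[0,0,0.167],1,-1],[[0,0,0.167],1,-1],[[0,0,0.167],1,-1],[[0,0,0.167],1,-1],[[0,0,0.167],1,-1]]' && python3 -m inch '[[[0,0,0.167],1,-1],[[0,0,0.167],1,-1],[[0,0,0.167],1,-1],[[0,0,0.167],1,-1],[[0,0,0.167],1,-1],[[0,0,0.167],1,-1],[[0,0,0.167],1,-1],[[0,0,0],0,-1],[[0,0,0],0,-1],[[0,0,0],0,-1]]'
python3 - <<'E'
from h import *
np.set_printoptions(precision=1,suppress=True)
units((471,-252,79))
p=eyes.read_camera('wrist');S=eyes.read_camera('scene');T=eyes.read_camera('top')
save(p,'w2')
h=cv2.cvtColor(p['pixels'],cv2.COLOR_RGB2HSV).astype(int)
m=((h[...,0]>95)&(h[...,0]<125)&(h[...,1]>120)&(h[...,2]>60))
nn,l,st,ce=cv2.connectedComponentsWithStats(m.astype(np.uint8))
for i in range(1,nn):
    if st[i,4]>150:
        x0,y0,ww,hh=st[i,:4]; cen=(y0+hh/2-.5,x0+ww/2-.5); print(cen,st[i],atz(ray(p,cen,1),106))
print('stud tip',tri([ray(S,(119.6,305.2)),ray(T,(183.7,347.9))]),[atz(ray(S,(119.6,305.2)),87.5),atz(ray(T,(183.7,347.9)),87.5)])
for t,z in(('knob_grip',95),('outlet_seat',66)):
    for d in eyes.spot_point(t,p)[:2]: print(t,d['score'],d['centre'],atz(ray(p,d['centre'],1),z))
cv2.imwrite('pics/w2.png',cv2.resize(p['pixels'],(800,600),interpolation=2)[:,:,::-1])
E
```

```text
t: 5.85
eef_pos: [470.7, -252.5, 200.0]
tcp_rot: [3.142, -0.0, 1.906]
ft_force: [-0.2, -0.3, -0.5]
opening: 1.0
grip_force: 0.0
t: 7.1
eef_pos: [470.9, -252.6, 130.6]
tcp_rot: [3.141, 0.0, 1.3]
ft_force: [0.3, 0.1, 0.6]
opening: 1.001
grip_force: 0.0
t 7.1 pos [ 470.9 -252.6  130.6] rot [3.1 0.  1.3] q [-0.6  0.4  1.9  0.   0.9 -0.3] F [0.3 0.1 0.6] op 1.001 g 0.0
-> (471, -252, 79) tool units [ 0.  -0.   0.9]
(np.float64(18.0), np.float64(99.5)) [ 90   0  20  37 491] [392.2 -63.4 106. ]
(np.float64(206.0), np.float64(252.5)) [ 232  187   42   39 1180] [ 471.1 -250.8  106. ]
stud tip (array([ 555.4, -196.9,   88.5]), [np.float64(0.2636917221797628), np.float64(0.2636917221796304)]) [array([ 555.5, -197.8,   87.5]), array([ 555.9, -197.2,   87.5])]
knob_grip 0.66 [202.2, 255.4] [ 473.4 -251.6   95. ]
outlet_seat 0.92 [112.6, 325.9] [ 554.  -196.9   66. ]
outlet_seat 0.39 [134.5, 268.0] [ 498.6 -203.    66. ]
```

View pics/w2.png

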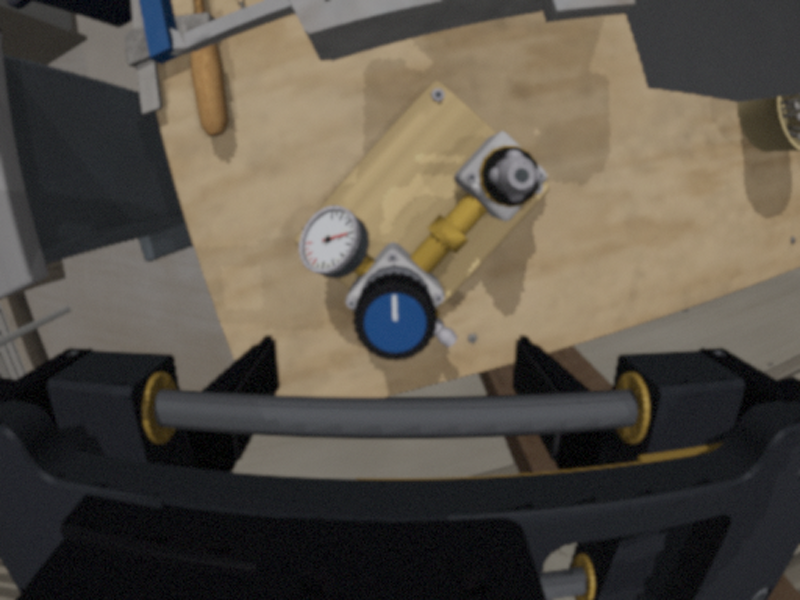

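The knob is centred under the open fingers, with its blue disc at 800-px (395,322). The needle points right at (348,235), about 77° clockwise of the zero mark, so the knob stands at roughly 0.75 rad. I'll descend, grip and turn 45°.

```bash
python3 -m inch '[[[0.01,0,0.43],0,-1],[[0,0,0.43],0,-1],[[0,0,0],0,1],[[0,0,0],0,1],[[0,0,0],0,1],[[0,0,0],0,1],[[0,0,0],0,1],[[0,0,0],0,1],[[0,0,0],0,1],[[0,0,0],0,1]]'; python3 -c "
from h import *
units()"
```

```text
t: 8.6
eef_pos: [470.9, -251.9, 78.5]
tcp_rot: [-3.142, -0.0, 1.299]
ft_force: [-0.5, -0.6, -0.6]
opening: 0.215
grip_force: 0.0
t 8.6 pos [ 470.9 -251.9   78.5] rot [-3.1415e+00 -1.0000e-04  1.2985e+00] q [-0.61  0.5   1.89  0.    0.74 -0.34] F [-0.5 -0.6 -0.6] op 0.215 g 0.0
```

```bash
python3 - <<'E'
from h import *
units()
p=eyes.read_camera('wrist');S=eyes.read_camera('scene')
im=np.hstack([cv2.resize(p['pixels'][130:320,140:370],None,fx=2,fy=2,interpolation=2),cv2.resize(S['pixels'][80:175,270:390],None,fx=2.8,fy=4,interpolation=2)])
cv2.imwrite('pics/w3.png',im[:,:,::-1])
E
```

```text
t 8.6 pos [ 470.9 -251.9   78.5] rot [-3.1415e+00 -1.0000e-04  1.2985e+00] q [-0.61  0.5   1.89  0.    0.74 -0.34] F [-0.5 -0.6 -0.6] op 0.215 g 0.0
```

View pics/w3.png

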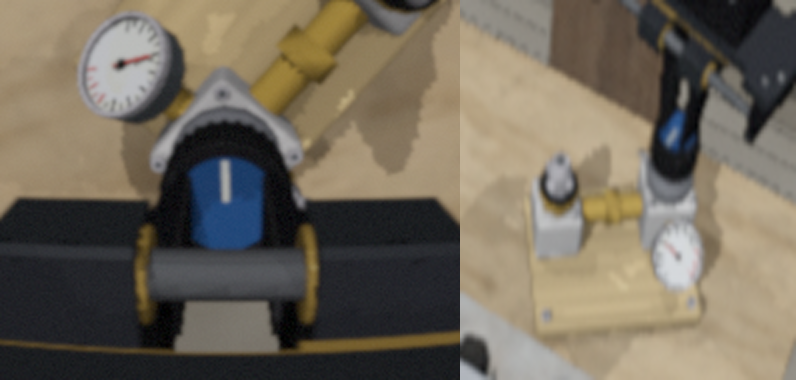

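The fingers sit on both sides of the knob, and the needle hasn't moved. I'll turn 45° anticlockwise (negative tool turn).

```bash
python3 -m inch '[[[0,0,0],0,1],[[0,0,0],-1,1],[[0,0,0],-1,1],[[0,0,0],-1,1],[[0,0,0],-1,1],[[0,0,0],-1,1],[[0,0,0],-1,1],[[0,0,0],-1,1],[[0,0,0],-1,1],[[0,0,0],0,1]]'
python3 - <<'E'
from h import *
units(); print(env.state()['moment'])
p=eyes.read_camera('wrist');S=eyes.read_camera('scene')
im=np.hstack([cv2.resize(p['pixels'][130:320,140:370],None,fx=2,fy=2,interpolation=2),cv2.resize(S['pixels'][80:175,270:390],None,fx=2.8,fy=4,interpolation=2)])
cv2.imwrite('pics/w4.png',im[:,:,::-1])
E
```

```text
t: 9.95
eef_pos: [470.9, -251.9, 78.6]
tcp_rot: [3.142, -0.0, 1.996]
ft_force: [1.1, 0.7, 0.1]
opening: 0.004
grip_force: 0.0
t 9.95 pos [ 470.9 -251.9   78.6] rot [ 3.1415 -0.      1.996 ] q [-0.61  0.5   1.89  0.    0.74 -1.04] F [1.1 0.7 0.1] op 0.004 g 0.0
[-0.07130469  0.05099627 -0.0333112 ]
```

View pics/w4.png

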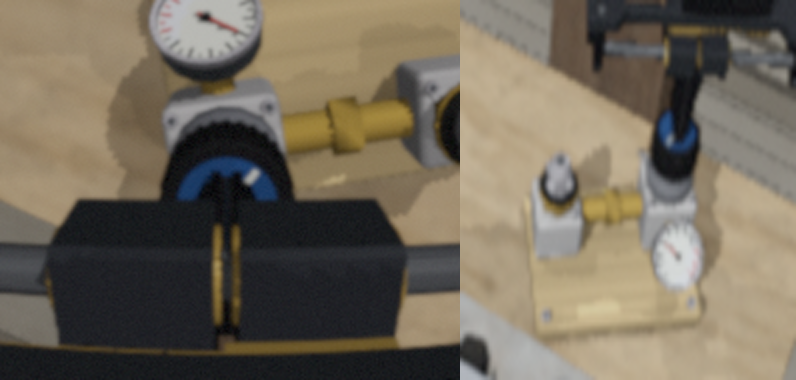

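```bash
python3 - <<'E'
from h import *
np.set_printoptions(precision=1,suppress=True)
p=eyes.read_camera('wrist');S=eyes.read_camera('scene');T=eyes.read_camera('top')
def proj(p,X,f=0):
    E=np.array(p['extrinsics']);v=E[:3,:3]@X+E[:3,3]
    if f: r=np.hypot(v[0],v[1]);a=np.arctan2(r,v[2]);return p['cy']+p['fy']*a*v[1]/r,p['cx']+p['fx']*a*v[0]/r
    return p['cy']+p['fy']*v[1]/v[2],p['cx']+p['fx']*v[0]/v[2]
for z in(78.6,97,107,120,140):
    X=np.array([470.9,-251.9,z]); print(z,*[np.round(proj(q,X,q is p),1) for q in(p,S,T)])
print(ray(p,(192,252),1)); units()
a=cv2.resize(p['pixels'][170:270,200:310],None,fx=3.6,fy=4,interpolation=2);b=cv2.resize(S['pixels'][80:130,330:385],None,fx=7.2,fy=8,interpolation=2)
cv2.imwrite('pics/w5.png',np.hstack([a,b])[:,:,::-1])
E
```

```text
78.6 [218.4 252.4] [119.6 345.2] [219.8 371.2]
97 [227.8 252.3] [114.7 346.4] [219.2 373.9]
107 [233.6 252.3] [111.9 347.1] [218.8 375.4]
120 [242.2 252.3] [108.3 347.9] [218.3 377.4]
140 [257.9 252.2] [102.5 349.3] [217.5 380.5]
(array([ 442.6, -188.3,  276.9]), array([ 0.1, -0.2, -1. ]))
t 10.2 pos [ 470.9 -251.9   78.6] rot [ 3.1 -0.   2. ] q [-0.6  0.5  1.9  0.   0.7 -1. ] F [-0.3  0.2  0.3] op 0.005 g 0.0
```

View pics/w5.png

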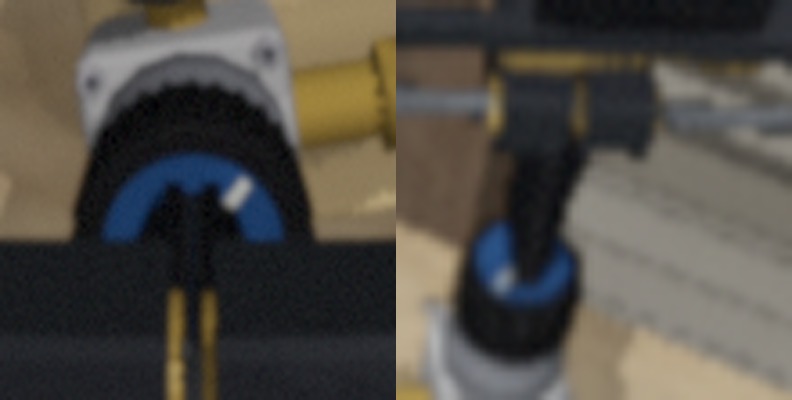

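The fingers shut without any contact. Either they closed above the disc or the tips sit higher than the TCP reading says, so I'll lift and look at the shut tips in free space.

```bash
python3 -m inch '[[[0,0,-0.5],0,1],[[0,0,-0.5],0,1],[[0,0,0],0,1],[[0,0,0],0,1],[[0,0,0],0,-1],[[0,0,0],0,-1],[[0,0,0],0,-1],[[0,0,0],0,-1],[[0,0,0],0,-1],[[0,0,0],0,-1]]'
python3 - <<'E'
from h import *
np.set_printoptions(precision=1,suppress=True)
units()
p=eyes.read_camera('wrist');S=eyes.read_camera('scene');T=eyes.read_camera('top')
a=cv2.resize(p['pixels'][130:330,120:380],None,fx=1.53,fy=1.53,interpolation=2)[:300];b=cv2.resize(S['pixels'][40:140,310:410],(396,300),interpolation=2)
cv2.imwrite('pics/w6.png',np.hstack([a[:300],b])[:,:,::-1])
def proj(p,X,f=0):
    E=np.array(p['extrinsics']);v=E[:3,:3]@X+E[:3,3]
    if f: r=np.hypot(v[0],v[1]);a=np.arctan2(r,v[2]);return p['cy']+p['fy']*a*v[1]/r,p['cx']+p['fx']*a*v[0]/r
    return p['cy']+p['fy']*v[1]/v[2],p['cx']+p['fx']*v[0]/v[2]
s=env.state();R=Ro.from_euler('xyz',s['tcp_rot']).as_matrix()
for sy in(-1,0,1):
    X=s['eef_pos']+R@np.array([0,sy*47.5*s['opening'],0]); print([np.round(proj(q,X,q is p),1) for q in(p,S,T)])
E
```

```text
t: 11.45
eef_pos: [470.9, -251.9, 138.6]
tcp_rot: [3.142, 0.0, 1.997]
ft_force: [-0.5, 0.1, -0.0]
opening: 0.577
grip_force: 0.0
t 11.45 pos [ 470.9 -251.9  138.6] rot [3.1 0.  2. ] q [-0.6  0.4  1.8  0.   0.9 -1. ] F [-0.5  0.1 -0. ] op 0.577 g 0.0
[array([218.1, 205.6]), array([103.7, 363.5]), array([231.5, 387.3])]
[array([218.3, 252.4]), array([103. , 349.2]), array([217.6, 380.3])]
[array([218.1, 299.3]), array([102.2, 335. ]), array([203.9, 373.4])]
```

View pics/w6.png

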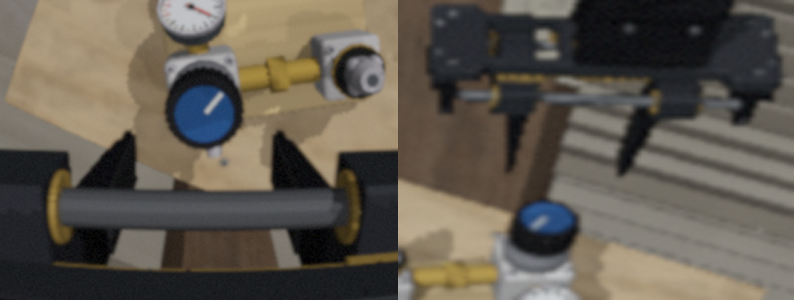

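The shut tips line up with the TCP projection in the wrist view: tips at full-frame (218,205) and (218,300). In the scene view they appear about 6 px higher than predicted, at (97,339) and (98,367). I've used all ten pictures, so from here I work from numbers. First I'll triangulate the real fingertips.

```bash
python3 - <<'E'
from h import *
np.set_printoptions(precision=1,suppress=True)
units()
p=eyes.read_camera('wrist');S=eyes.read_camera('scene')
s=env.state();R=Ro.from_euler('xyz',s['tcp_rot']).as_matrix()
for w,c in(((218.2,205),(98,366.6)),((218.2,300),(96.7,338.8))):
    X,e=tri([ray(p,w,1),ray(S,c)]); print(X,e,'tool frame',R.T@(X-s['eef_pos']))
# camera pose in tool frame
o,d=ray(p,(p['cy'],p['cx']),1); print('cam in tool',R.T@(o-s['eef_pos']),R.T@d)
# knob in wrist (blue) now
h=cv2.cvtColor(p['pixels'],cv2.COLOR_RGB2HSV).astype(int)
m=((h[...,0]>95)&(h[...,0]<125)&(h[...,1]>120)&(h[...,2]>60))
nn,l,st,ce=cv2.connectedComponentsWithStats(m.astype(np.uint8))
for i in range(1,nn):
    if st[i,4]>300:
        x0,y0,ww,hh=st[i,:4]; cen=(y0+hh/2-.5,x0+ww/2-.5); print(cen,st[i],atz(ray(p,cen,1),106))
        print('diam px',max(ww,hh),'->mm at z106',max(ww,hh)/p['fx']*np.linalg.norm(o-atz(ray(p,cen,1),106)))
g=cv2.cvtColor(p['pixels'],cv2.COLOR_RGB2GRAY)
for r in range(206,232,3): print(r,g[r,185:235:4])
E
```

```text
t 11.6 pos [ 470.9 -251.9  138.6] rot [ 3.1 -0.   2. ] q [-0.6  0.4  1.8  0.   0.9 -1. ] F [-0.4 -0.7 -0.7] op 0.702 g 0.0
[ 438.  -254.7  169.5] [np.float64(2.706221921931455), np.float64(2.7062219219314807)] tool frame [ 11.  -31.2 -30.9]
[ 492.9 -230.4  168.6] [np.float64(0.07777747427083619), np.float64(0.07777747427098564)] tool frame [ 10.5  28.9 -30. ]
cam in tool [  69.6    0.4 -198.3] [-0.2 -0.   1. ]
(np.float64(204.5), np.float64(252.5)) [ 233  186   40   38 1093] [ 470.7 -251.5  106. ]
diam px 40 ->mm at z106 32.4251915667023
206 [154 153 150 151 149 147 117 117 118 118 114  43  39]
209 [156 152 147 150 151 148 115 118 121 120 117  57  35]
212 [156 154 151 150 148 146 116 118 121 119 115  88  29]
215 [152 150  94 136 151 147 117 115 120 120 115 105  36]
218 [151 123  14  63 151 149 129 114 118 120 112 113  78]
221 [116  43  16  37 150 152 120 116 118 118 115 116 117]
224 [ 28  13  17  29 143 144 117 118 119 118 117 116 117]
227 [ 16   5  18  23 141 124 110 112 119 116 119 118 119]
230 [ 11  21  20  23 137 112 110 109 114 115 115 115 115]
```

The visible tips are 30 mm behind the reported TCP (tool z ≈ −30). That explains closing just above the disc at z 108. I'll treat the real tip as TCP z + 30, rewind 40°, descend to TCP z 52 and grip.

```bash
python3 -m inch '[[[0,0,0.07],1,-1],[[0,0,0.07],1,-1],[[0,0,0.07],1,-1],[[0,0,0.07],1,-1],[[0,0,0.07],1,-1],[[0,0,0.07],1,-1],[[0,0,0.07],1,-1],[[0,0,0.07],1,-1],[[0,0,0.44],0,-1],[[0,0,0.44],0,-1]]' && python3 -m inch '[[[0,0,0],0,1],[[0,0,0],0,1],[[0,0,0],0,1],[[0,0,0],0,1],[[0,0,0],0,1],[[0,0,0],0,1],[[0,0,0],0,1],[[0,0,0],0,1],[[0,0,0],0,1],[[0,0,0],0,1]]'; python3 -c "
from h import *
units()"
```

```text
t: 12.95
eef_pos: [471.1, -252.0, 51.7]
tcp_rot: [3.141, 0.0, 1.299]
ft_force: [1.3, 0.1, -1.1]
opening: 1.002
grip_force: 0.0
t: 14.2
eef_pos: [470.8, -251.9, 52.3]
tcp_rot: [-3.142, -0.0, 1.299]
ft_force: [-2.7, 0.3, 5.9]
opening: 0.438
grip_force: 30.0
t 14.2 pos [ 470.8 -251.9   52.3] rot [-3.1416e+00 -1.0000e-04  1.2986e+00] q [-0.61  0.55  1.91  0.    0.68 -0.34] F [-2.7  0.3  5.9] op 0.438 g 30.0
```

Gripped at 41.6 mm with 30 N. Now the anticlockwise turn.

```bash
python3 -m inch '[[[0,0,0],-1,1],[[0,0,0],-1,1],[[0,0,0],-1,1],[[0,0,0],-1,1],[[0,0,0],-1,1],[[0,0,0],-1,1],[[0,0,0],-1,1],[[0,0,0],-1,1],[[0,0,0],-0.4,1],[[0,0,0],0,1]]'
cat >> h.py <<'E'
def needle():
    """needle angle clockwise from the zero mark, from a homography of the dial plane unneeded: project to dial plane by ellipse"""
    p=eyes.read_camera('wrist'); h=cv2.cvtColor(p['pixels'],cv2.COLOR_RGB2HSV).astype(int)
    ds=eyes.cut_out('gauge_needle',p); print([(round(d['score'],2),np.round(d['centre'],1),int(d['mask'].sum())) for d in ds[:2]])
    return p,h,ds
E
python3 - <<'E'
from h import *
np.set_printoptions(precision=2,suppress=True,linewidth=200)
units(); print('M',env.state()['moment'])
p,h,ds=needle()
Ex=np.array(p['extrinsics']);a=-1.0
# white dial: bright, low sat, in a window around gauge
print([(n,[(round(d['score'],2),d['centre']) for d in eyes.boxes_of(n,p)[:2]]) for n in('gauge_needle','air_station','knob_grip')])
np.save('w7.npy',p['pixels'])
if ds:
    r,c=map(int,ds[0]['centre']); R=p['pixels'][r-18:r+19,c-18:c+19].astype(int)
    red=(R[...,0]-R[...,1]>45); wh=(R.min(2)>150)
    for i in range(37): print(''.join('#' if red[i,j] else ('.' if wh[i,j] else ('x' if R[i,j].max()<80 else ' ')) for j in range(37)))
E
```

```text
t: 15.45
eef_pos: [471.1, -251.8, 52.3]
tcp_rot: [3.141, 0.0, 2.031]
ft_force: [-0.1, 1.8, 5.8]
opening: 0.433
grip_force: 30.0
t 15.45 pos [ 471.1 -251.8   52.3] rot [3.14 0.   2.03] q [-0.61  0.55  1.91  0.    0.68 -1.08] F [-0.1  1.8  5.8] op 0.433 g 30.0
M [0.2  0.12 0.04]
[(0.49, array([141.1, 243.7]), 39)]
[('gauge_needle', [(0.63, [138.0, 245.6])]), ('air_station', [(0.75, [177.4, 303.8])]), ('knob_grip', [(0.67, [174.7, 306.9])])]
      .............................  
    ...............................  
   ................................  
 .................................  .
 ................................  ..
................................   ..
 ...............................## ..
.  ............................###...
..  ......................... ## ....
............................ ## .....
..........................  ##  .....
......................... ##  .......
........................ ## .........
...................... ##  ..........
...................   ##  ...........
................        .............
................  xxx  ..............
...............  xxxx  ..............
...............  xxxx ...............
..............  # xx  ...............
..............       ................
..............   ....................
.....................................
.....................................
.....................................
.....................................
.....................................
.....................................
.....................................
.....................................
.....................................
.  ..................................
  ...................................
 .............................. .....
...............................  ....
.......... ....................  ....
.......... .....................  ...
```

```bash
cat >> h.py <<'E'
def dialdirs(p,cen,tilt,yaw=-0.998,z=60):
    C=atz(ray(p,cen,1),z); x=np.array([np.cos(yaw),np.sin(yaw),0]);y=np.array([-np.sin(yaw),np.cos(yaw),0])
    u=np.cos(tilt)*np.array([0,0,1])+np.sin(tilt)*x; E=np.array(p['extrinsics']); out=[]
    for a in np.arange(0,2.6,0.2):
        th=np.pi*1.25-a   # measured anticlockwise from dial right (-y), zero at lower left
        X=C+14*(np.cos(th)*-y+np.sin(th)*u); v=E[:3,:3]@X+E[:3,3]; r=np.hypot(v[0],v[1]);b=np.arctan2(r,v[2])
        out.append((round(a,1),round(np.degrees(np.arctan2(p['fx']*b*v[0]/r+p['cx']-cen[1],-(p['fy']*b*v[1]/r+p['cy']-cen[0]))))))
    return out
E
python3 - <<'E'
from h import *
p=eyes.read_camera('wrist')
print('observed (deg cw from image up):',np.degrees(np.arctan2(31.5-18.5,17-6.5)))
for t in(0.5,0.8,1.1): print(t,dialdirs(p,(140,244),t))
E
```

```text
observed (deg cw from image up): 51.0724564072077
0.5 [(np.float64(0.0), 56), (np.float64(0.2), 64), (np.float64(0.4), 71), (np.float64(0.6), 78), (np.float64(0.8), 84), (np.float64(1.0), 90), (np.float64(1.2), 97), (np.float64(1.4), 105), (np.float64(1.6), 114), (np.float64(1.8), 126), (np.float64(2.0), 141), (np.float64(2.2), 160), (np.float64(2.4), -179)]
0.8 [(np.float64(0.0), 47), (np.float64(0.2), 57), (np.float64(0.4), 67), (np.float64(0.6), 76), (np.float64(0.8), 84), (np.float64(1.0), 93), (np.float64(1.2), 102), (np.float64(1.4), 112), (np.float64(1.6), 123), (np.float64(1.8), 135), (np.float64(2.0), 149), (np.float64(2.2), 164), (np.float64(2.4), 179)]
1.1 [(np.float64(0.0), 41), (np.float64(0.2), 53), (np.float64(0.4), 63), (np.float64(0.6), 74), (np.float64(0.8), 84), (np.float64(1.0), 95), (np.float64(1.2), 106), (np.float64(1.4), 117), (np.float64(1.6), 128), (np.float64(1.8), 140), (np.float64(2.0), 152), (np.float64(2.2), 165), (np.float64(2.4), 177)]
```

The needle is near zero, with about 0–0.1 rad left on the knob. I'll turn on 10° to reach the stop.

```bash
python3 -m inch '[[[0,0,0],-0.5,1],[[0,0,0],-0.5,1],[[0,0,0],-0.5,1],[[0,0,0],-0.5,1],[[0,0,0],0,1],[[0,0,0],0,1],[[0,0,0],0,1],[[0,0,0],0,1],[[0,0,0],0,1],[[0,0,0],0,1]]'
python3 - <<'E'
from h import *
units(); print('M',env.state()['moment'])
p,h,ds=needle()
b=eyes.boxes_of('gauge_needle',p)
if ds or b:
    r,c=map(int,(ds or b)[0]['centre']); R=p['pixels'][r-18:r+19,c-18:c+19].astype(int)
    red=(R[...,0]-R[...,1]>45); blk=R.max(2)<80
    hub=np.argwhere(blk[8:29,8:29]).mean(0)+8; 
    for i in range(2,28): print(''.join('#' if red[i,j] else ('x' if blk[i,j] else '.') for j in range(37)))
    cen=hub+[r-18,c-18]; q=np.argwhere(red); q=q[np.linalg.norm(q-hub,axis=1)<19]; far=q[np.linalg.norm(q-hub,axis=1)>6]
    d=far.mean(0)-hub; print('hub',cen,'obs',np.degrees(np.arctan2(d[1],-d[0])))
    for t in(0.5,0.8,1.1): print(t,[v for v in dialdirs(p,cen,t)][:4])
E
```

```text
t: 17.0
eef_pos: [471.8, -252.6, 52.3]
tcp_rot: [3.141, 0.002, 2.204]
ft_force: [3.9, -4.1, 0.2]
opening: 0.437
grip_force: 30.0
t 17.0 pos [ 471.8 -252.6   52.3] rot [3.1408e+00 2.1000e-03 2.2044e+00] q [-0.62  0.55  1.91  0.    0.68 -1.25] F [ 3.9 -4.1  0.2] op 0.437 g 30.0
M [-0.85024195 -0.74536261 -0.2997586 ]
[(0.37, array([135.3, 260.5]), 61)]
.....................................
.....................................
.....................................
.....................................
.....................................
.....................................
.....................................
.....................................
.....................................
.............................##......
............................##.......
..........................###........
.........................##..........
........................##...........
......................###............
.....................##..............
....................##...............
...................#.................
...............xxx...................
..............xxxx...................
...............xxx...................
............###xx....................
............#........................
.....................................
.....................................
.....................................
hub [138.33333333 257.75      ] obs 53.58955766864886
0.5 [(np.float64(0.0), 65), (np.float64(0.2), 74), (np.float64(0.4), 81), (np.float64(0.6), 88)]
0.8 [(np.float64(0.0), 56), (np.float64(0.2), 67), (np.float64(0.4), 77), (np.float64(0.6), 86)]
1.1 [(np.float64(0.0), 51), (np.float64(0.2), 62), (np.float64(0.4), 73), (np.float64(0.6), 84)]
```

The wrist moment jumped to −0.30 N m and the needle is on the zero mark, so the knob is at its stop. I'll release, lift and travel over the fence to the cap, with tool yaw at π/2.

```bash
python3 -m inch '[[[0,0,0],0.4,0.6],[[0,0,0],0,-1],[[0,0,0],0,-1],[[0,0,0],0,-1],[[0,0,-0.6],0,-1],[[0,0,-0.6],0,-1],[[0,0,-0.32],1,-1],[[0,0,-0.32],1,-1],[[0,0,-0.32],1,-1],[[0,0,-0.32],1,-1]]' && python3 -m inch '[[[0,0,0],1,-1],[[0,0,0],1,-1],[[0,0,0],0.86,-1],[[0.93,0.079,0],0,-1],[[0.93,0.079,0],0,-1],[[0.93,0.079,0],0,-1],[[0.93,0.079,0],0,-1],[[0.93,0.079,0],0,-1],[[0.93,0.079,0],0,-1],[[0.93,0.079,0],0,-1]]' && python3 -m inch '[[[0.93,0.079,0],0,-1],[[0,0,0.3],0,-1],[[0,0,0.3],0,-1],[[0,0,0.3],0,-1],[[0,0,0.3],0,-1],[[0,0,0],0,-1],[[0,0,0],0,-1],[[0,0,0],0,-1],[[0,0,0],0,-1],[[0,0,0],0,-1]]'
cat >> h.py <<'E'
def reds(p,amin=60,fish=1):
    h=cv2.cvtColor(p['pixels'],cv2.COLOR_RGB2HSV).astype(int)
    m=(((h[...,0]<8)|(h[...,0]>172))&(h[...,1]>150)&(h[...,2]>70)).astype(np.uint8)
    n,l,st,ce=cv2.connectedComponentsWithStats(m); out=[]
    for i in range(1,n):
        if st[i,4]>amin: x,y,w,hh,A=st[i]; out.append(dict(c=(y+hh/2-.5,x+w/2-.5),w=w,h=hh,A=A,mask=l==i))
    return out
E
python3 - <<'E'
from h import *
np.set_printoptions(precision=1,suppress=True)
units((509,195,-18))
p=eyes.read_camera('wrist')
print('spot',[(round(d['score'],2),d['centre'],atz(ray(p,d['centre'],1),0)) for d in eyes.spot_point('snap_cap',p)])
for b in reds(p): print(b['c'],b['w'],b['h'],b['A'],atz(ray(p,b['c'],1),32),atz(ray(p,b['c'],1),16))
T=eyes.read_camera('top');print(eyes.spot_point('gauge_needle',T)[:1])
E
```

```text
t: 18.4
eef_pos: [470.6, -251.7, 201.5]
tcp_rot: [-3.141, -0.0, 1.819]
ft_force: [0.1, 0.0, -0.8]
opening: 0.998
grip_force: 0.0
t: 19.65
eef_pos: [503.1, 140.6, 201.1]
tcp_rot: [-3.142, -0.0, 1.573]
ft_force: [0.3, -0.2, 0.6]
opening: 1.002
grip_force: 0.0
t: 20.9
eef_pos: [508.1, 194.6, 129.3]
tcp_rot: [3.141, -0.0, 1.572]
ft_force: [-1.1, 0.4, -1.1]
opening: 0.999
grip_force: 0.0
t 20.9 pos [508.1 194.6 129.3] rot [ 3.1 -0.   1.6] q [0.2 0.5 1.8 0.  0.9 0.2] F [-1.1  0.4 -1.1] op 0.999 g 0.0
-> (509, 195, -18) tool units [0.  0.  2.5]
spot [(0.94, [176.3, 256.0], array([511.8, 199.2,   0. ])), (0.88, [105.4, 240.3], array([494.4, 278.2,   0. ])), (0.76, [143.6, 192.4], array([440.7, 236.7,   0. ]))]
(np.float64(104.0), np.float64(236.5)) 52 51 2038 [492.  278.3  32. ] [491.2 279.   16. ]
(np.float64(148.5), np.float64(189.0)) 23 22 397 [443.6 234.4  32. ] [440.1 232.8  16. ]
(np.float64(182.0), np.float64(254.5)) 34 37 967 [509.9 199.7  32. ] [510.  196.2  16. ]
(np.float64(187.0), np.float64(459.0)) 9 19 126 [760.4 196.   32. ] [774.  192.3  16. ]
(np.float64(236.5), np.float64(180.5)) 10 32 268 [428.9 138.6  32. ] [424.6 131.8  16. ]
(np.float64(288.5), np.float64(183.5)) 8 20 82 [426.1  70.8  32. ] [421.6  60.3  16. ]Traceback (most recent call last):
  File "<stdin>", line 7, in <module>
ValueError: it knows: air_station, cube, f_clamp, knob_grip, mitre_saw, outlet_seal, outlet_seat, pencil, snap_cap, tape
```

The 36 mm cap measures 35.6 mm wide at (510,196.5). I'll descend and grip with the tips about 11 mm above the bench.

```bash
python3 -m inch '[[[0.03,0.03,0.41],0,-1],[[0,0,0.41],0,-1],[[0,0,0.41],0,-1],[[0,0,0.41],0,-1],[[0,0,0.41],0,-1],[[0,0,0.41],0,-1],[[0,0,0],0,-1],[[0,0,0],0,1],[[0,0,0],0,1],[[0,0,0],0,1]]' && python3 -m inch '[[[0,0,0],0,1],[[0,0,0],0,1],[[0,0,0],0,1],[[0,0,0],0,1],[[0,0,0],0,1],[[0,0,0],0,1],[[0,0,0],0,1],[[0,0,0],0,1],[[0,0,0],0,1],[[0,0,0],0,1]]'
```

```text
t: 22.3
eef_pos: [510.2, 196.5, -17.8]
tcp_rot: [3.14, -0.0, 1.573]
ft_force: [-0.8, 0.2, 0.7]
opening: 0.742
grip_force: 0.0
t: 23.55
eef_pos: [509.8, 196.4, -18.6]
tcp_rot: [3.142, -0.0, 1.573]
ft_force: [-0.3, 0.1, -0.3]
opening: 0.375
grip_force: 30.0
```

Gripped at 35.6 mm with 30 N. Lift and carry it over the fence to above the stud.

```bash
python3 -m inch '[[[0,0,-0.3],0,1],[[0,0,-0.6],0,1],[[0,0,-0.65],0,1],[[0,0,-0.65],0,1],[[0,0,-0.65],0,1],[[0,0,-0.65],0,1],[[-0.82,0.095,0],0,1],[[-0.82,0.095,0],0,1],[[-0.82,0.095,0],0,1],[[-0.82,0.095,0],0,1]]' && python3 -m inch '[[[-0.82,0.095,0],0,1],[[-0.82,0.095,0],0,1],[[-0.82,0.095,0],0,1],[[-0.82,0.095,0],0,1],[[0,0,0.4],0,1],[[0,0,0.4],0,1],[[0,0,0.4],0,1],[[0,0,0],0,1],[[0,0,0],0,1],[[0,0,0],0,1]]'
python3 - <<'E'
from h import *
np.set_printoptions(precision=1,suppress=True)
units()
p=eyes.read_camera('wrist');S=eyes.read_camera('scene');T=eyes.read_camera('top')
s=env.state();R=Ro.from_euler('xyz',s['tcp_rot']).as_matrix(); zr=s['eef_pos'][2]+18.6
for n,q in(('w',p),('s',S),('t',T)):
    for t,z in(('snap_cap',zr),('outlet_seat',66)):
        print(n,t,[(round(d['score'],2),np.round(d['centre'],1),atz(ray(q,d['centre'],n=='w'),z)[:2]) for d in eyes.spot_point(t,q)][:4])
    for b in reds(q):
        X=atz(ray(q,b['c'],n=='w'),zr+16)
        if np.hypot(*(X-s['eef_pos'])[:2])<60: print(n,'red',b['c'],b['w'],b['h'],X,'tool',R.T@(X-s['eef_pos']))
np.save('S.npy',S['pixels']);np.save('W.npy',p['pixels'])
E
```

```text
t: 24.8
eef_pos: [532.9, -1.9, 191.4]
tcp_rot: [3.142, -0.0, 1.573]
ft_force: [0.9, 0.1, -0.5]
opening: 0.373
grip_force: 30.0
t: 26.05
eef_pos: [556.6, -197.3, 120.4]
tcp_rot: [3.14, 0.001, 1.573]
ft_force: [-0.1, -0.5, -0.8]
opening: 0.373
grip_force: 30.0
t 26.05 pos [ 556.6 -197.3  120.4] rot [3.1 0.  1.6] q [-0.5  0.5  1.7  0.   0.9 -0.5] F [-0.1 -0.5 -0.8] op 0.373 g 30.0
w snap_cap [(0.71, array([223.9, 253.1]), array([ 556.8, -194.5]))]
w outlet_seat [(0.76, array([197.9, 250.9]), array([ 555. , -197.2]))]
w red (np.float64(228.5), np.float64(252.5)) 64 52 [ 556.4 -191.5  154.7] tool [  5.7   0.1 -34.6]
s snap_cap [(0.82, array([313.6, 230.2]), array([463.2, 305.7])), (0.66, array([104.1, 306.3]), array([ 558.4, -200.7])), (0.47, array([306.2, 265.7]), array([414.5, 264. ]))]
s outlet_seat [(0.71, array([121.6, 304.7]), array([ 560.2, -208.5]))]
s red (np.float64(100.0), np.float64(307.0)) 15 19 [ 557.3 -199.2  154.7] tool [ -2.    1.  -34.6]
t snap_cap []
t outlet_seat [(0.89, array([186.1, 347.2]), array([ 553.9, -201.2]))]
```

The cap hangs centred in the grip and the stud is at (555.2,−197.2). I'll descend until the rim is just below the stud's taper and check the forces.

```bash
python3 -m inch '[[[0,-0.02,0.19],0,1],[[0,0,0.19],0,1],[[0,0,0.19],0,1],[[0,0,0.19],0,1],[[0,0,0.036],0,1],[[0,0,0.036],0,1],[[0,0,0.036],0,1],[[0,0,0.036],0,1],[[0,0,0.036],0,1],[[0,0,0.036],0,1]]'; python3 -c "
from h import *
units();print(env.state()['moment'])"
```

```text
t: 27.75
eef_pos: [555.0, -197.2, 60.8]
tcp_rot: [3.141, -0.0, 1.573]
ft_force: [-0.2, 0.3, -0.4]
opening: 0.374
grip_force: 30.0
t 27.75 pos [ 555.  -197.2   60.8] rot [ 3.1414 -0.      1.5726] q [-0.45  0.59  1.77  0.    0.78 -0.46] F [-0.2  0.3 -0.4] op 0.374 g 30.0
[-0.05194051  0.02781685 -0.01575734]
```

No contact force with the rim 8 mm below the stud's tip, so the cap is over the stud. I'll press on slowly.

```bash
python3 -m inch '[[[0,0,0.017],0,1],[[0,0,0.017],0,1],[[0,0,0.017],0,1],[[0,0,0.017],0,1],[[0,0,0.017],0,1],[[0,0,0],0,1],[[0,0,0],0,1],[[0,0,0],0,1],[[0,0,0],0,1],[[0,0,0],0,1]]'; python3 -m inch '[[[0,0,0.017],0,1],[[0,0,0.017],0,1],[[0,0,0.017],0,1],[[0,0,0.017],0,1],[[0,0,0.017],0,1],[[0,0,0],0,1],[[0,0,0],0,1],[[0,0,0],0,1],[[0,0,0],0,1],[[0,0,0],0,1]]'
```

```text
t: 29.0
eef_pos: [555.3, -197.2, 56.4]
tcp_rot: [3.141, 0.0, 1.573]
ft_force: [-1.4, 0.4, 6.7]
opening: 0.377
grip_force: 30.0
t: 30.25
eef_pos: [554.8, -197.1, 50.6]
tcp_rot: [-3.141, -0.0, 1.573]
ft_force: [0.1, 1.1, -8.4]
opening: 0.371
grip_force: 30.0
```

The force rose to 6.7 N, then reversed to −8.4 N, which is the click. Now I'll press on to the seal.

```bash
python3 -m inch '[[[0,0,0.017],0,1],[[0,0,0.017],0,1],[[0,0,0.017],0,1],[[0,0,0],0,1],[[0,0,0],0,1],[[0,0,0],0,1],[[0,0,0],0,1],[[0,0,0],0,1],[[0,0,0],0,1],[[0,0,0],0,1]]'; python3 -m inch '[[[0,0,0.01],0,1],[[0,0,0.01],0,1],[[0,0,0],0,1],[[0,0,0],0,1],[[0,0,0],0,1],[[0,0,0],0,1],[[0,0,0],0,1],[[0,0,0],0,1],[[0,0,0],0,1],[[0,0,0],0,1]]'
```

```text
t: 31.5
eef_pos: [554.9, -197.2, 47.6]
tcp_rot: [3.142, -0.0, 1.573]
ft_force: [-0.0, -0.2, -0.7]
opening: 0.375
grip_force: 30.0
t: 32.75
eef_pos: [555.0, -197.2, 47.4]
tcp_rot: [3.141, 0.0, 1.573]
ft_force: [-3.4, 1.2, 11.1]
opening: 0.375
grip_force: 30.0
```

It's on the seal with 11 N. A little more for a firm press.

```bash
python3 -m inch '[[[0,0,0.008],0,1],[[0,0,0.008],0,1],[[0,0,0],0,1],[[0,0,0],0,1],[[0,0,0],0,1],[[0,0,0],0,1],[[0,0,0],0,1],[[0,0,0],0,1],[[0,0,0],0,1],[[0,0,0],0,1]]'
python3 - <<'E'
from h import *
np.set_printoptions(precision=1,suppress=True)
units()
p=eyes.read_camera('wrist');S=eyes.read_camera('scene')
for n,q in(('w',p),('s',S)):
    print(n,[(round(d['score'],2),np.round(d['centre'],1),atz(ray(q,d['centre'],n=='w'),66)) for d in eyes.spot_point('snap_cap',q)][:3])
# scene gauge needle: red pixels around dial
for d in eyes.boxes_of('knob_grip',S)[:1]: print('knob',d['centre'])
R=S['pixels'][135:155,338:362].astype(int)
for r in R: print(''.join('#' if v[0]-v[1]>35 else ('x' if v.max()<100 else '.') for v in r))
E
```

```text
t: 34.0
eef_pos: [555.0, -197.2, 47.4]
tcp_rot: [3.14, 0.001, 1.573]
ft_force: [-5.5, 2.6, 20.5]
opening: 0.372
grip_force: 30.0
t 34.0 pos [ 555.  -197.2   47.4] rot [3.1 0.  1.6] q [-0.5  0.6  1.8 -0.   0.8 -0.5] F [-5.5  2.6 20.5] op 0.372 g 30.0
w [(0.7, array([227.1, 252.6]), array([ 555. , -196.5,   66. ]))]
s [(0.98, array([312.1, 230.9]), array([478. , 288.8,  66. ])), (0.76, array([124.8, 305.8]), array([ 553.3, -200.5,   66. ])), (0.53, array([303.9, 266. ]), array([425.9, 242.1,  66. ]))]
knob [141.2, 330.0]
........................
........................
........................
........................
........................
........................
........................
........................
........................
........................
........................
........................
........................
........................
........................
........................
........................
........................
........................
........................
```

The cap is home with a 20 N press. One check that the needle is still at zero before handing in.

```bash
python3 - <<'E'
from h import *
for n in('wrist','top','scene'):
    p=eyes.read_camera(n); E=np.array(p['extrinsics']); x=np.array([.542,-.84,0]);y=np.array([.84,.542,0])
    K=np.array([471,-252,0]); C=K-45*x+[0,0,58]
    def pj(X):
        v=E[:3,:3]@X+E[:3,3]; r=np.hypot(v[0],v[1]); k=np.arctan2(r,v[2])/r if n=='wrist' else 1/v[2]
        return np.array([p['cy']+p['fy']*k*v[1],p['cx']+p['fx']*k*v[0]])
    c=pj(C).round().astype(int); print(n,'dial about',c,[(a,np.round(pj(C+14*(np.cos(3.93-a)*-y+np.sin(3.93-a)*(.6*np.array([0,0,1])+.8*x)))-pj(C),1)) for a in(0,.3,1.3)])
    R=p['pixels'][max(c[0]-17,0):c[0]+18,max(c[1]-22,0):c[1]+23].astype(int)
    for r in R: print(''.join('#' if v[0]-max(v[1],v[2])>30 else ('x' if v.max()<90 else ('.' if v.min()>150 else ' ')) for v in r))
E
```

```text
wrist dial about [242 108] [(0, array([-17.5,   5.5])), (0.3, array([-15.3,   8.6])), (1.3, array([ 0.6, 12.8]))]
      ............   ..............    xxxxxx
      ...........    ..............    xxxxxx
      ..........  xx ..............    xxxxxx
      ..........  xx  .............    xxxxxx
      ..........  xx ..............    xxxxxx
     ...........  x  .............    xxxxxxx
     ...........    ............      xxxxxxx
      ##........   ..............    xxxxxxxx
       .......... ................  xxxxxxxxx
     .............................  xxxxxxxxx
     ...........................   xxxxxxxxxx
     ...........................  xxxxxxxxxxx
      .........................  xxxxxxxxxxxx
      ......................... xxxxxxxxxxxxx
     .......................    xxxxxxxxxxxxx
      .. ...................  xxxxxxxxxxxxxxx
         ................... xxxxxxxxxxxxxxxx
        ...................  xxxxxxxxxxxxxxxx
       ...................  xxxxxxxxxxxxxxxxx
       .................   xxxxxxxxxxxxxxxxxx
       ................  xxxxxxxxxxxxxxxxxxxx
        ...  .......
[... 3361 characters left out ...]
          
              .................              
              .................              
              .................              
              .................              
       ....    ................              
               ................              
               ................              
                ..............               
 ....           .............              ..
.....            ............              ..
....               .........               ..
 ..                    .... .              ..
                         ....              ..
....                      ...             ...
......                    ...             ...
```

```bash
python3 - <<'E'
from h import *
p=eyes.read_camera('wrist')
R=p['pixels'][195:235,80:125].astype(int)
for r in R: print(''.join('#' if v[0]-max(v[1],v[2])>30 else ('x' if v.max()<90 else ('.' if v.min()>150 else ' ')) for v in r))
for t in(.8,.95,1.1): print(t,dialdirs(p,(227.5,104.5),t)[:3])
units()
E
```

```text
....            
                         ........            
                       .........         xxx 
                      ..........  .. .    xxx
                     ........... ......   xxx
                    ...........  .....     xx
                   ...........   .....     xx
                  ........... # .....       x
                 ............## ....  ...   x
                 ............## ....  ...   x
                ............ # .........     
               .............# ..........     
               ............ # ............   
              ............. # ............   
              .............## ............   
              ............ # ..........      
              ............## .........       
               .......... # ..............   
             .. ......... # ..............   
            ............   ..............    
            ...........    ..............    
            ........... xx  .............    
            ..........  xx  .............    
            ..........  xx ..............    
           ...........  x  .............    x
           ...........    ............     xx
            ## .......   ..............    xx
              ......... ................  xxx
           ............................   xxx
0.8 [(np.float64(0.0), 22), (np.float64(0.2), 29), (np.float64(0.4), 36)]
0.95 [(np.float64(0.0), 18), (np.float64(0.2), 25), (np.float64(0.4), 34)]
1.1 [(np.float64(0.0), 13), (np.float64(0.2), 22), (np.float64(0.4), 31)]
t 34.45 pos [ 555.  -197.2   47.4] rot [3.1405e+00 6.0000e-04 1.5728e+00] q [-0.45  0.61  1.78 -0.    0.75 -0.46] F [-6.5  3.1 21.8] op 0.378 g 30.0
```

```bash
python3 -c "
from cell import env
print(env.job_done())"
```

```text
the job is handed in; nothing more can be done
None
```

The job is handed in at about 34.5 s: the regulator is at its zero stop, and the 36 mm cap clicked past the detent and is home on the seal, still gripped and pressed down with about 20 N.

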